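Sweep the loose parts off the baseboard into the tray

TASK

Clear the three small loose parts (the flat black spacer ring, the brass collar and the small dark steel plate) off the grey baseboard: with the closed fingers, sweep each along the board and over its edge into the plain open tray, the one without dividers. Slide them only, never lift them, and leave the lens, the hand knob and the jar standing where they are.

Things in the scene. Friction and masses are not known exactly. Their poses are not given: they have to be found in the camera images.
- board: grey flat baseboard lying fixed on the bench, 320 (its x) x 260 (its y) x 40 mm high, smooth bare top at 40 mm; origin at the centre of its underside; its x axis runs along the board's 320 mm side and is within 0.2 rad of straight ahead of the robot. The three loose parts and the lens, hand knob and jar stand on it
- tray: the plain open steel tray with NO dividers, fixed to the bench, 300 (x) x 110 (y) x 30 mm high, walls and floor 4 mm thick; one long wall touches one of the board's two 320 mm sides (the +y or the -y side, it varies), its rim 10 mm below the board's top, so that what slides over that edge drops in; origin at the centre of its underside, axes parallel to the board's
- divided_tray: a steel tray of the same size and height, fixed against the opposite side of the board, split by dividers into eight small compartments with screws in them: not the place for the loose parts; origin at the centre of its underside
- spacer_mid (a point): centre of the loose black spacer ring, lying flat on the board: 32 mm outside diameter, 20 mm hole, 10 mm high, about 30 g
- collar_mid (a point): centre of the loose brass collar, lying flat on the board: 26 mm outside diameter, 10 mm hole, 14 mm high, about 45 g
- plate_mid (a point): centre of the loose dark steel plate with two screw holes, lying flat on the board at any yaw: 36 x 24 x 8 mm high, about 50 g
- lens_mid (a point): centre of the black lens standing on the board near its far (+x) side: 46 mm diameter, 38 mm high, 160 g, loose; to be left alone
- handknob_mid (a point): centre of the black hand knob standing on the board near its near (-x) side: widest diameter 48 mm, 26 mm high, 90 g, loose; to be left alone
- jar_mid (a point): centre of the small white jar standing near the middle line of the board, between the loose parts' rows: 32 mm diameter, 40 mm high, 60 g, loose; to be left alone

How it is judged:
By the outcome, as a careful person would: the job done as asked, in the order asked, and still so for the second after the job is handed in, with the robot touching nothing.
It also fails if it takes over 64 s, if anything falls off the work surface, if the arm or the gripper's body presses on something with over 40 N, if the wrist force passes 120 N, or if a joint passes its speed limit or range.

ROBOT

A 6-joint arm with a two-finger parallel gripper is mounted at the origin on the work surface. World frame = base frame: x ahead of the robot, y to its left, z up, the work surface at z = 0. Lengths are in m, angles in rad, forces in N, time in s.
With the tool pointing down it reaches from about 0.275 to 0.75 m from the base axis. Payload 10.2 kg.
Tool frame: the origin (TCP) lies at the very end of the fingers, on their centre line; the grasp point (between the pads) lies 19 mm behind it (ctrl.grip_depth is the distance from the TCP to the grasp point, in m); z points along the fingers, y is the direction in which the jaws open and shut (so a half turn about z gives the same grasp; the last joint's range is limited). The gripper opens to 88 mm and grips with 3 to 60 N. Pads are 18 mm wide; open, the fingers measure 123 mm over their backs; the gripper's body (75 mm by 187 mm) begins 45 mm behind the grasp point.
Start: joints at [-1.521, 0.313, 1.498, -0, 1.331, -0.223], TCP at [0.141, -0.506, 0.239] pointing down, gripper open.
Joint ranges: [-2.94, 2.94], [-0.97, 2.17], [0.19, 2.56], [-1.23, 4.37], [0.02, 3.11], [-2.88, 2.88]. Speed limits (rad/s): [2.39, 2.39, 3.01, 3.14, 3.14, 3.14].

INTERFACE

Orientations are given as a 3x3 rotation matrix whose columns are the frame's x, y, z axes.
In Python, from plant import ctrl gives the robot as it stands.
- The arm moves only by the tool apply_moves, never from a script. Its argument "targets" is one flat list of numbers, 7 for each row, row after row: the turn, a rotation vector about the world's x, y, z in rad, then the shift along the world's x, y, z in m, then the finger opening in m, from 0 to 0.0881. A call has 1 to 10 rows; each row is the pose to reach, as a shift and turn from the pose commanded when the call began; what a row does not reach only later rows make up. A row lasts 1/10 s, in which the tool goes at most 50 mm and 8.59 degrees, less where a joint would pass 70% of its speed; a pose out of reach is approached as far as the arm can. A call with a gripper value outside its range is refused whole. The fingers move at their own pace and stop on an object; the grip force is fixed at half the most. Time passes only in rows, so rows that repeat a pose let the fingers close. It gives the time, the measured TCP pose, the force and the opening at its end, in the units of the state.
- ctrl.read_state(): the state, without advancing time (a new reading comes with each control period).
- ctrl.camera(name): name is "scene" or "top" or "wrist"; returns the picture (420x560x3 uint8, red, green, blue); there is no depth.
- ctrl.camera_model(name): a dict with "fx", "fy", "cx", "cy" (pixels), "R" (3x3) and "t" (3): a world point X has camera coordinates R X + t. Camera axes: x right, y down, z forward; pixel columns grow to the right and rows downward; lengths in m; the calibration is good to about 2 mm. A picture is of the moment at which its call begins: read the wrist's pose just before it. camera_model takes no time and is no camera call; for the wrist camera it gives the pose at the moment of the call.
- ctrl.job_done(): hands the job in, once; it reports no verdict.
Trained networks look in the newest picture that a camera, given by its name, has taken for a name from the list of things; names that differ only in an ending like _2 or _b are one class to them, and where a whole thing is asked for, a point or a joint stands for the part that bears it (a point fixed in the world has none). Each returns a list of dicts, best first, with "conf" (0 to 1); they miss things now and then, are a little off and sometimes report something else, mostly with a low value. They report only what shows in the picture. A call takes as long as a camera call.
- ctrl.boxes_of(camera, label): "xy" ([column, row] in pixels, amid what is visible of it).
- ctrl.tip_of(camera, label): "xy" ([column, row] in pixels: a listed point, or the origin of a listed thing).
The state is a dict: "clock": time; "q": joint angles; "qd": joint speeds; "effort": joint torques, N m; "tcp_pos": TCP position; "tcp_rot": TCP orientation; "force": force on the tool from outside, world axes, zero at the start; "ft_torque": the same for the moment, N m; "opening": opening from 0.0 (shut) to 1.0 (fully open).
Only numpy, scipy, OpenCV 4.12 (cv2) and the standard library are available. Lean on these libraries where they do the work, as an engineer would, in place of code of your own. Each camera call takes 0.05 s, during which the arm holds its last target.

## Working session

There is one attempt and no reset: what is moved stays moved. The work goes in short steps, Python scripts to look and compute and a tool call to move; the robot and the scene stay as the last step left them, time stands still between calls to the robot, and variables do not carry over. Pictures are saved under pics/ and viewed, and the job is handed in when it is done.

Besides the shell and the picture viewer there is one more tool, called after "Call:" by a JSON object that holds its "op" and its "data", one argument or row to a line. apply_moves: Moves the arm, as the interface text tells. Its arguments: {"type":"object","properties":{"targets":{"type":"array","items":{"type":"number"}}},"required":["targets"]}

```bash
mkdir -p pics; ls
cat > h.py <<'E'
import numpy as np, cv2
from plant import ctrl
def snap(n,f):
    im=ctrl.camera(n); cv2.imwrite('pics/'+f,im[:,:,::-1]); return im
def ray(cam,uv,z):
    m=ctrl.camera_model(cam); R=np.array(m['R']);t=np.array(m['t'])
    d=R.T@np.array([(uv[0]-m['cx'])/m['fx'],(uv[1]-m['cy'])/m['fy'],1]); c=-R.T@t
    return c+d*(z-c[2])/d[2]
def proj(cam,X):
    m=ctrl.camera_model(cam); p=np.array(m['R'])@np.array(X)+np.array(m['t'])
    return [m['fx']*p[0]/p[2]+m['cx'],m['fy']*p[1]/p[2]+m['cy']]
E
python3 - <<'E'
from h import *
s=ctrl.read_state();print(s['clock'],s['tcp_pos'],s['tcp_rot'],s['opening'])
snap('top','t0.png');
Z=dict(board=0,tray=0,divided_tray=0,spacer_mid=.045,collar_mid=.047,plate_mid=.044,lens_mid=.059,handknob_mid=.053,jar_mid=.06)
for k,z in Z.items():
    for d in ctrl.tip_of('top',k)[:2]: print('top',k,np.round(d['xy'],1),round(d['conf'],2),ray('top',d['xy'],z).round(4))
snap('scene','s0.png')
for k,z in Z.items():
    for d in ctrl.tip_of('scene',k)[:2]: print('scene',k,np.round(d['xy'],1),round(d['conf'],2),ray('scene',d['xy'],z).round(4))
print(ctrl.read_state()['clock'])
E
```

```text
pics
0.0 [ 0.14143909 -0.50532795  0.23816701] [[ 9.63004115e-01  2.69486681e-01 -5.16070635e-05]
 [ 2.69486521e-01 -9.63003296e-01  1.29106007e-03]
 [ 2.98225723e-04 -1.25720357e-03 -9.99999165e-01]] 0.9993901415668665
top board [279.6 202.5] 0.7 [ 0.5421 -0.0048  0.    ]
top board [397.1 212.8] 0.69 [ 0.521  -0.1948  0.    ]
top tray [163.7 197. ] 0.76 [0.5554 0.1816 0.    ]
top divided_tray [394.2 213.3] 0.75 [ 0.5203 -0.1901  0.    ]
top spacer_mid [221.  248.6] 0.75 [0.4721 0.0859 0.045 ]
top collar_mid [241.5 148.6] 0.8 [0.6232 0.0522 0.047 ]
top collar_mid [317.8 298.7] 0.21 [ 0.394  -0.0576  0.047 ]
top plate_mid [318.2 154.9] 0.8 [ 0.6114 -0.0651  0.044 ]
top lens_mid [268.2 115.4] 0.9 [0.6708 0.0103 0.059 ]
top handknob_mid [318.  295.4] 0.73 [ 0.3997 -0.0575  0.053 ]
top jar_mid [309.2 209.2] 0.6 [ 0.5277 -0.0475  0.06  ]
scene board [279.4 253.6] 0.88 [ 0.5365 -0.0066  0.    ]
scene tray [382.3 311.6] 0.91 [0.562  0.1765 0.    ]
scene divided_tray [199.3 214.5] 0.56 [ 0.5244 -0.187   0.    ]
scene spacer_mid [353.6 227.1] 0.74 [0.4691 0.0796 0.045 ]
scene collar_mid [270.1 270.7] 0.6 [0.6275 0.0459 0.047 ]
scene plate_mid [219.3 236.9] 0.58 [ 0.6042 -0.0636  0.044 ]
scene lens_mid [222.3 270.3] 0.84 [0.6745 0.0071 0.059 ]
scene handknob_mid [301.2 182.1] 0.79 [ 0.4065 -0.0563  0.053 ]
scene handknob_mid [201.3 213.2] 0.49 [ 0.5816 -0.1204  0.053 ]
scene jar_mid [260.  207.3] 0.7 [ 0.5245 -0.0518  0.06  ]
1.0
```

View pics/t0.png

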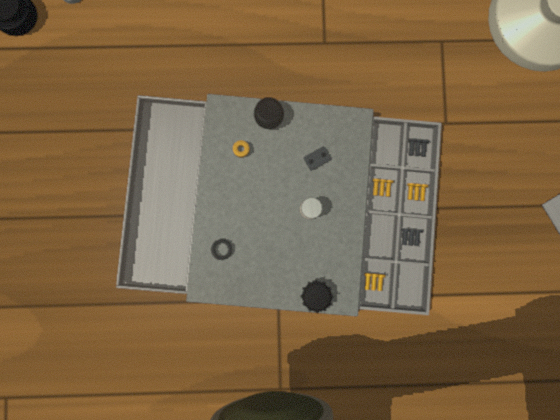

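View pics/s0.png

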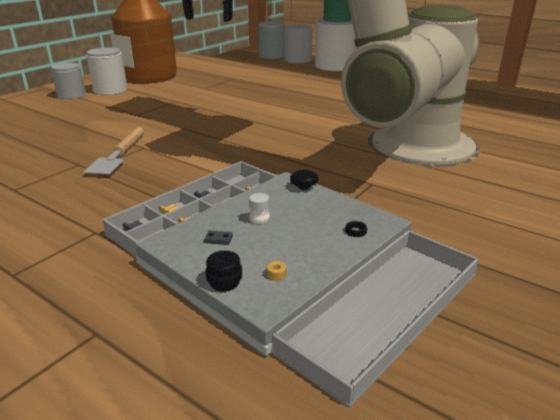

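The top view shows the plain tray on the +y side. The spacer is at (221,248), the collar at (241,148) and the plate at (318,158). The jar is at (311,208), the lens at (268,113) and the knob at (317,296). The scene view agrees. Next I'll refine the board yaw and the part positions.

Run:
```python
from h import *
c=[ray('top',p,.04)[:2] for p in [(207,95),(373,109),(358,314),(187,300)]]
print(np.round(c,4)); c=np.array(c)
print('yaw', np.arctan2(*(c[0]-c[3])[::-1]), np.arctan2(*(c[1]-c[2])[::-1]), 'lens',[np.linalg.norm(c[i]-c[i-1]) for i in range(4)], c.mean(0))
print(ray('top',(138,97),.03),ray('top',(118,288),.03))
im=cv2.imread('pics/t0.png'); cv2.imwrite('pics/t0z.png',cv2.resize(im[90:320,180:380],None,fx=2.9,fy=2.6,interpolation=cv2.INTER_CUBIC))
g=cv2.cvtColor(im,cv2.COLOR_BGR2GRAY);hsv=cv2.cvtColor(im,cv2.COLOR_BGR2HSV)
for nm,mask,(u,v),z in [('ring',g<75,(221,249),.05),('collar',hsv[...,1]>110,(241,149),.054),('plate',g<80,(318,158),.048)]:
    m=np.zeros_like(g);m[v-16:v+17,u-16:u+17]=mask[v-16:v+17,u-16:u+17]
    p=np.argwhere(m)[:,::-1].astype(np.float32);(cc,wh,a)=cv2.minAreaRect(p);print(nm,cc,wh,a,ray('top',cc,z).round(4))
    ps=np.array([ray('top',q,z)[:2] for q in cv2.boxPoints((cc,wh,a))]);print(ps.round(4).tolist())
```

```text
[[ 0.7095  0.1045]
 [ 0.6824 -0.1532]
 [ 0.3685 -0.1183]
 [ 0.3964  0.1386]]
yaw -0.10861671112187418 -0.11062490808256077 lens [np.float64(0.31495896727024153), np.float64(0.2591231097320098), np.float64(0.3157781642452544), np.float64(0.258487211821678)] [ 0.53921707 -0.00710232]
[0.71130911 0.21377413 0.03      ] [0.41586813 0.24490755 0.03      ]
ring (222.0, 249.0) (20.0, 20.0) 90.0 [0.4717 0.0839 0.05  ]
[[0.487, 0.0986], [0.4862, 0.0687], [0.4565, 0.0692], [0.4572, 0.099]]
collar (241.0, 148.0) (16.0, 16.0) 90.0 [0.6229 0.0525 0.054 ]
[[0.6354, 0.0643], [0.6349, 0.0402], [0.6105, 0.0407], [0.611, 0.0648]]
plate (317.4923095703125, 158.3615264892578) (15.256270408630371, 23.814666748046875) 60.2551155090332 [ 0.6055 -0.0634  0.048 ]
[[0.6071, -0.0419], [0.6246, -0.074], [0.6039, -0.085], [0.5865, -0.0528]]
```

View pics/t0z.png

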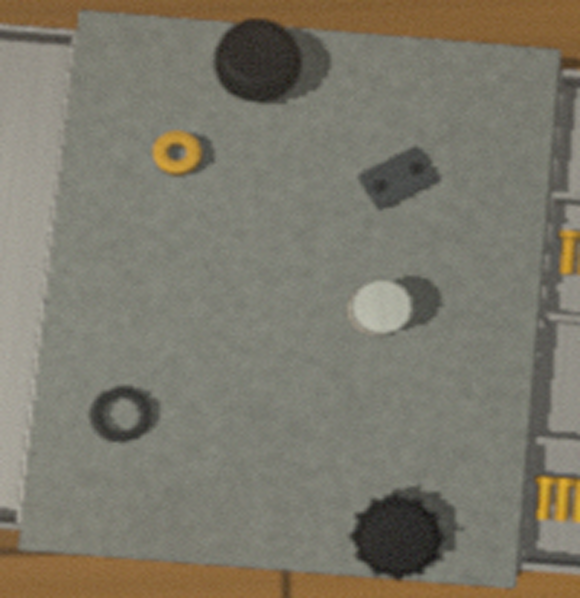

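Call:
{"op": "apply_moves", "data": {
  "targets": [0,0,1.3,0.331,0.55,-0.07,0,0,0,1.3,0.331,0.55,-0.07,0,0,0,1.3,0.331,0.55,-0.07,0,0,0,1.3,0.331,0.55,-0.07,0,0,0,1.3,0.331,0.55,-0.07,0,0,0,1.3,0.331,0.55,-0.07,0,0,0,1.3,0.331,0.55,-0.07,0,0,0,1.3,0.331,0.55,-0.07,0,0,0,1.3,0.331,0.55,-0.07,0,0,0,1.3,0.331,0.55,-0.07,0]
}}

```text
clock: 2.0
tcp_pos: [0.3985, -0.0778, 0.1846]
tcp_rot: [[-0.005, 1.0, 0.001], [1.0, 0.005, -0.001], [-0.001, 0.001, -1.0]]
force: [0.4, -0.1, -0.2]
opening: 0.12
```

Call:
{"op": "apply_moves", "data": {
  "targets": [0,0,0,0.05,0.09,-0.01,0,0,0,0,0.05,0.09,-0.01,0,0,0,0,0.05,0.09,-0.01,0,0,0,0,0.05,0.09,-0.01,0,0,0,0,0.05,0.09,-0.01,0,0,0,0,0.05,0.09,-0.01,0]
}}

```text
clock: 2.6
tcp_pos: [0.4475, 0.009, 0.1747]
tcp_rot: [[0.0, 1.0, 0.0], [1.0, -0.0, -0.0], [-0.0, 0.0, -1.0]]
force: [-0.0, -0.3, 0.5]
opening: 0.006
```

Run:
```python
from h import *
s=ctrl.read_state();print(s['clock'],s['tcp_pos'],s['force'],s['opening'])
snap('wrist','w1.png')
for k,z in dict(spacer_mid=.045,collar_mid=.047,plate_mid=.044,lens_mid=.059,jar_mid=.06,handknob_mid=.053).items():
    for d in ctrl.tip_of('wrist',k)[:1]: print(k,np.round(d['xy'],1),round(d['conf'],2),ray('wrist',d['xy'],z).round(4))
print(proj('wrist',s['tcp_pos']))
```

```text
2.6 [0.44747199 0.00902561 0.17473142] [-0.03814879 -0.32122529  0.54687487] 0.005884088759604554
spacer_mid [408.3   6.5] 0.73 [0.5429 0.1656 0.045 ]
collar_mid [483.7 152.6] 0.58 [0.6224 0.0539 0.047 ]
plate_mid [443.6 268.7] 0.67 [ 0.6072 -0.062   0.044 ]
lens_mid [538.5 206.4] 0.95 [0.6728 0.0087 0.059 ]
jar_mid [369.3 259.6] 0.7 [ 0.5269 -0.0434  0.06  ]
handknob_mid [237.  264.4] 0.55 [ 0.4015 -0.0524  0.053 ]
[np.float64(284.62665541257405), np.float64(270.37299431312977)]
```

View pics/w1.png

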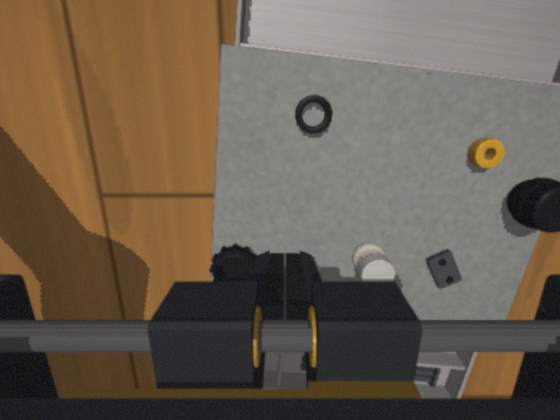

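The wrist view agrees: the spacer is at (314,114), the collar at (486,153) and the plate at (443,268), all within about 2 mm. Next I go down behind the spacer.

Call:
{"op": "apply_moves", "data": {
  "targets": [0,0,0,0.0245,0.04,0,0,0,0,0,0.0245,0.04,-0.05,0,0,0,0,0.0245,0.04,-0.09,0,0,0,0,0.0245,0.04,-0.115,0,0,0,0,0.0245,0.04,-0.12,0,0,0,0,0.0245,0.04,-0.12,0,0,0,0,0.0245,0.04,-0.12,0]
}}

```text
clock: 3.65
tcp_pos: [0.4731, 0.0501, 0.0559]
tcp_rot: [[-0.002, 1.0, 0.002], [1.0, 0.002, -0.0], [-0.0, 0.002, -1.0]]
force: [0.4, 0.1, -0.2]
opening: 0.004
```

Call:
{"op": "apply_moves", "data": {
  "targets": [0,0,0,0,0,-0.006,0,0,0,0,0,0,-0.0125,0,0,0,0,0,0,-0.0125,0,0,0,0,0,0.008,-0.0125,0,0,0,0,0,0.016,-0.0125,0,0,0,0,0,0.024,-0.0125,0,0,0,0,0,0.032,-0.0125,0]
}}

```text
clock: 4.35
tcp_pos: [0.4722, 0.0832, 0.0421]
tcp_rot: [[-0.002, 1.0, 0.0], [1.0, 0.002, -0.0], [-0.0, 0.0, -1.0]]
force: [-0.5, -1.2, -0.2]
opening: 0.007
```

Run:
```python
from h import *
snap('top','t1.png');snap('wrist','w2.png')
a=cv2.imread('pics/t1.png')[80:330,110:390];b=cv2.imread('pics/w2.png')
cv2.imwrite('pics/c1.png',np.hstack([cv2.resize(a,(400,357)),cv2.resize(b,(400,357))]))
```

```text
(no output)
```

View pics/c1.png

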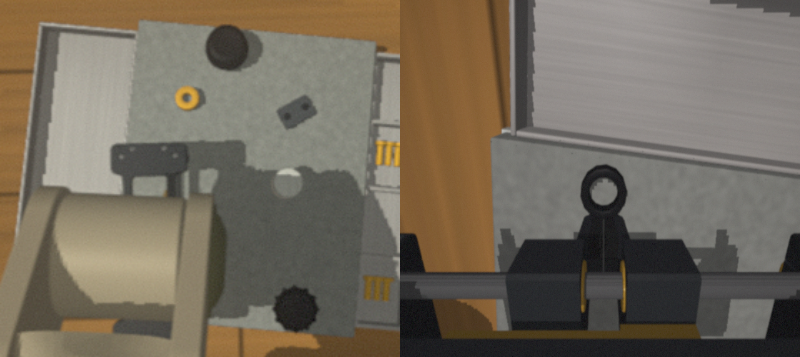

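The ring sits centred ahead of the closed fingers in the wrist view, at about (603,190). I continue over the edge.

Call:
{"op": "apply_moves", "data": {
  "targets": [0,0,0,0,0.01,0,0,0,0,0,0,0.02,0,0,0,0,0,0,0.03,0,0,0,0,0,0,0.04,0,0,0,0,0,0,0.05,0,0,0,0,0,0,0.06,0,0,0,0,0,0,0.07,0,0,0,0,0,0,0.08,0,0,0,0,0,0,0.085,0,0,0,0,0,0.085,0,0]
}}

```text
invalid input
```

Run:
```python
from h import *
snap('scene','s2.png');snap('wrist','w3.png')
a=cv2.imread('pics/s2.png');b=cv2.imread('pics/w3.png')
cv2.imwrite('pics/c2.png',np.hstack([cv2.resize(a,(400,300)),cv2.resize(b,(400,300))]))
```

```text
(no output)
```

View pics/c2.png

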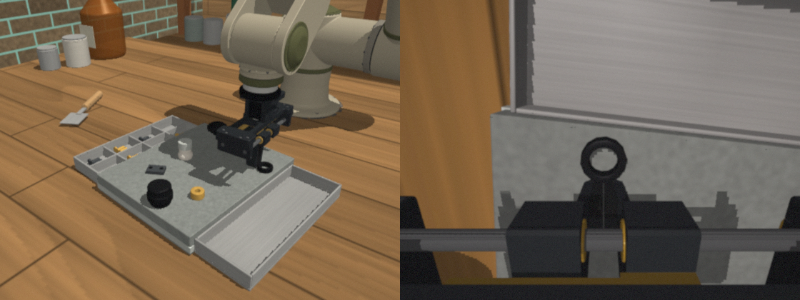

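The call was refused because the rows weren't all 7 numbers long, so nothing moved. I'm sending it again with the rows fixed.

Call:
{"op": "apply_moves", "data": {
  "targets": [0,0,0,0,0.01,0,0,0,0,0,0,0.02,0,0,0,0,0,0,0.03,0,0,0,0,0,0,0.04,0,0,0,0,0,0,0.05,0,0,0,0,0,0,0.06,0,0,0,0,0,0,0.07,0,0,0,0,0,0,0.08,0,0,0,0,0,0,0.085,0,0,0,0,0,0,0.085,0,0]
}}

```text
clock: 5.55
tcp_pos: [0.4722, 0.1679, 0.042]
tcp_rot: [[-0.003, 1.0, 0.0], [1.0, 0.003, 0.0], [0.0, 0.0, -1.0]]
force: [-0.0, -0.1, -0.4]
opening: 0.01
```

Run:
```python
from h import *
snap('scene','s3.png');snap('wrist','w4.png')
a=cv2.imread('pics/s3.png');b=cv2.imread('pics/w4.png')
cv2.imwrite('pics/c3.png',np.hstack([cv2.resize(a,(400,300)),cv2.resize(b,(400,300))]))
```

```text
(no output)
```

View pics/c3.png

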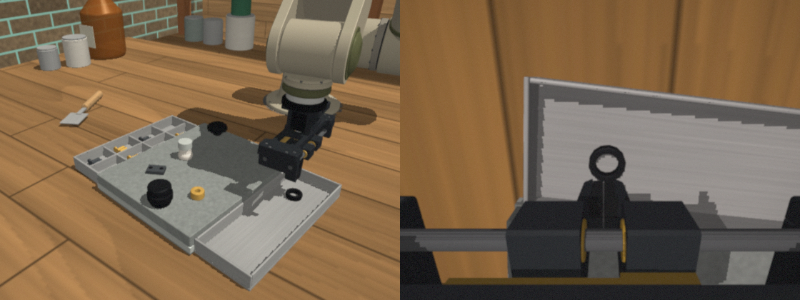

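The ring is lying in the plain tray at about (294,195) in the scene half. Next is the collar.

Call:
{"op": "apply_moves", "data": {
  "targets": [0,0,0,0,0,0.045,0,0,0,0,0,0,0.085,0,0,0,0,0.03,-0.03,0.085,0,0,0,0,0.06,-0.06,0.085,0,0,0,0,0.09,-0.09,0.085,0,0,0,0,0.12,-0.12,0.085,0,0,0,0,0.146,-0.143,0.085,0,0,0,0,0.146,-0.143,0.085,0,0,0,0,0.146,-0.143,0.06,0,0,0,0,0.146,-0.143,0.06,0]
}}

```text
clock: 6.65
tcp_pos: [0.6164, 0.0243, 0.0992]
tcp_rot: [[-0.002, 1.0, -0.006], [1.0, 0.002, 0.001], [0.001, -0.006, -1.0]]
force: [0.0, 0.1, 0.2]
opening: 0.003
```

Run:
```python
from h import *
snap('wrist','w5.png')
for k,z in dict(collar_mid=.047,lens_mid=.059).items():
    for d in ctrl.tip_of('wrist',k)[:1]: print(k,np.round(d['xy'],1),round(d['conf'],2),ray('wrist',d['xy'],z).round(4))
```

```text
collar_mid [296.2 192.1] 0.55 [0.6252 0.052  0.047 ]
lens_mid [370.4 260.3] 0.58 [0.6768 0.007  0.059 ]
```

View pics/w5.png

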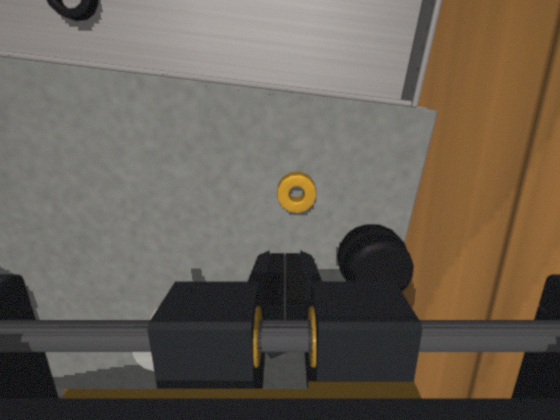

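Call:
{"op": "apply_moves", "data": {
  "targets": [0,0,0,0.003,0,-0.02,0,0,0,0,0.003,0,-0.04,0,0,0,0,0.003,0,-0.054,0,0,0,0,0.003,0,-0.057,0,0,0,0,0.003,0,-0.057,0]
}}

```text
clock: 7.3
tcp_pos: [0.6214, 0.0243, 0.0455]
tcp_rot: [[-0.002, 1.0, 0.0], [1.0, 0.002, -0.0], [-0.0, 0.0, -1.0]]
force: [-0.8, -0.2, 0.0]
opening: 0.006
```

Call:
{"op": "apply_moves", "data": {
  "targets": [0,0,0,0,0.005,-0.002,0,0,0,0,0,0.011,-0.002,0,0,0,0,0,0.018,-0.002,0,0,0,0,0,0.026,-0.002,0,0,0,0,0,0.034,-0.002,0]
}}

```text
clock: 7.8
tcp_pos: [0.6213, 0.0591, 0.0432]
tcp_rot: [[-0.002, 1.0, 0.0], [1.0, 0.002, -0.0], [-0.0, 0.0, -1.0]]
force: [0.6, -0.8, -0.2]
opening: -0.002
```

Run:
```python
from h import *
snap('wrist','w6.png')
```

```text
(no output)
```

View pics/w6.png

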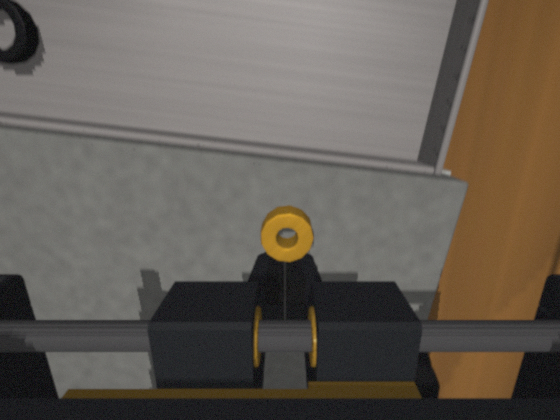

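The collar is centred ahead of the fingers at (287,234), and the lens is behind and clear. I continue.

Call:
{"op": "apply_moves", "data": {
  "targets": [0,0,0,0,0.01,0,0,0,0,0,0,0.02,0,0,0,0,0,0,0.03,0,0,0,0,0,0,0.04,0,0,0,0,0,0,0.05,0,0,0,0,0,0,0.06,0,0,0,0,0,0,0.07,0,0,0,0,0,0,0.08,0,0,0,0,0,0,0.088,0,0,0,0,0,0,0.088,0,0]
}}

```text
clock: 8.85
tcp_pos: [0.6211, 0.1474, 0.043]
tcp_rot: [[-0.003, 1.0, -0.0], [1.0, 0.003, 0.0], [0.0, -0.0, -1.0]]
force: [0.8, -0.1, 0.3]
opening: 0.004
```

Run:
```python
from h import *
snap('scene','s4.png');snap('wrist','w7.png')
a=cv2.imread('pics/s4.png');b=cv2.imread('pics/w7.png')
cv2.imwrite('pics/c4.png',np.hstack([cv2.resize(a,(400,300)),cv2.resize(b,(400,300))]))
```

```text
(no output)
```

View pics/c4.png

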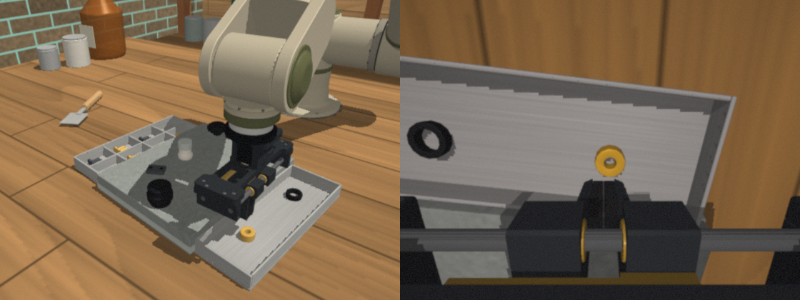

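The collar is in the tray at about (247,234) in the scene half. Next is the plate.

Call:
{"op": "apply_moves", "data": {
  "targets": [0,0,0,0,0,0.045,0,0,0,0,0,0,0.085,0,0,0,0,-0.002,-0.04,0.085,0,0,0,0,-0.005,-0.085,0.085,0,0,0,0,-0.008,-0.13,0.085,0,0,0,0,-0.011,-0.175,0.085,0,0,0,0,-0.014,-0.22,0.085,0,0,0,0,-0.014,-0.25,0.085,0,0,0,0,-0.014,-0.25,0.07,0,0,0,0,-0.014,-0.25,0.07,0]
}}

```text
clock: 9.95
tcp_pos: [0.6062, -0.1048, 0.1114]
tcp_rot: [[0.0, 1.0, -0.003], [1.0, -0.0, 0.001], [0.001, -0.003, -1.0]]
force: [-0.2, 0.6, -0.5]
opening: 0.002
```

Run:
```python
from h import *
snap('wrist','w8.png')
for k,z in dict(plate_mid=.044,lens_mid=.059,jar_mid=.06).items():
    for d in ctrl.tip_of('wrist',k)[:1]: print(k,np.round(d['xy'],1),round(d['conf'],2),ray('wrist',d['xy'],z).round(4))
```

```text
plate_mid [285.8 165.9] 0.71 [ 0.6075 -0.0609  0.044 ]
lens_mid [404.   47.5] 0.94 [0.6764 0.0118 0.059 ]
```

View pics/w8.png

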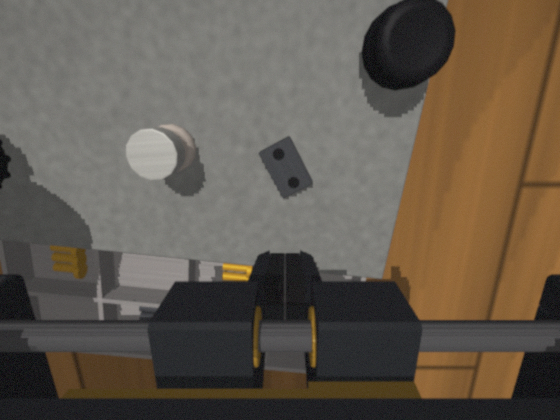

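Call:
{"op": "apply_moves", "data": {
  "targets": [0,0,0,0,0,-0.025,0,0,0,0,0,0,-0.05,0,0,0,0,0,0,-0.065,0,0,0,0,0,0,-0.069,0,0,0,0,0,0,-0.069,0,0,0,0,0,0.006,-0.069,0,0,0,0,0,0.012,-0.069,0,0,0,0,0,0.018,-0.069,0,0,0,0,0,0.024,-0.069,0,0,0,0,0,0.03,-0.069,0]
}}

```text
clock: 11.15
tcp_pos: [0.6074, -0.0731, 0.0443]
tcp_rot: [[-0.002, 1.0, 0.0], [1.0, 0.002, -0.0], [-0.0, 0.0, -1.0]]
force: [-0.5, -1.1, 0.5]
opening: 0.007
```

Run:
```python
from h import *
snap('wrist','w9.png')
```

```text
(no output)
```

View pics/w9.png

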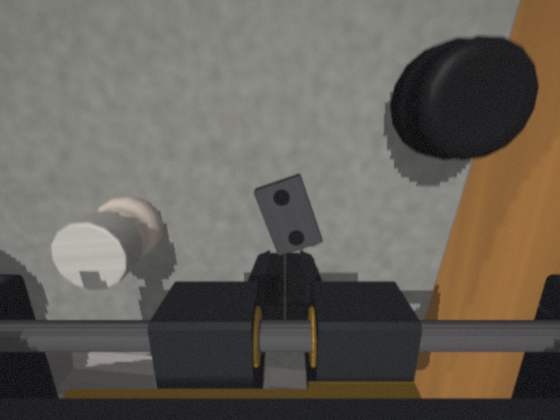

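The plate is turning so its short face lies flush on the fingers. It's at (290,215), with the lens and jar clear. I continue 1.5 mm lower.

Call:
{"op": "apply_moves", "data": {
  "targets": [0,0,0,0,0.006,-0.0015,0,0,0,0,0,0.012,-0.0015,0,0,0,0,0,0.018,-0.0015,0,0,0,0,0,0.025,-0.0015,0,0,0,0,0,0.032,-0.0015,0,0,0,0,0,0.039,-0.0015,0,0,0,0,0,0.046,-0.0015,0,0,0,0,0,0.053,-0.0015,0,0,0,0,0,0.06,-0.0015,0]
}}

```text
clock: 12.1
tcp_pos: [0.6072, -0.0131, 0.0425]
tcp_rot: [[-0.002, 1.0, -0.0], [1.0, 0.002, 0.0], [0.0, -0.0, -1.0]]
force: [-0.6, -0.2, -0.1]
opening: 0.001
```

Run:
```python
from h import *
snap('wrist','w10.png')
```

```text
(no output)
```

View pics/w10.png

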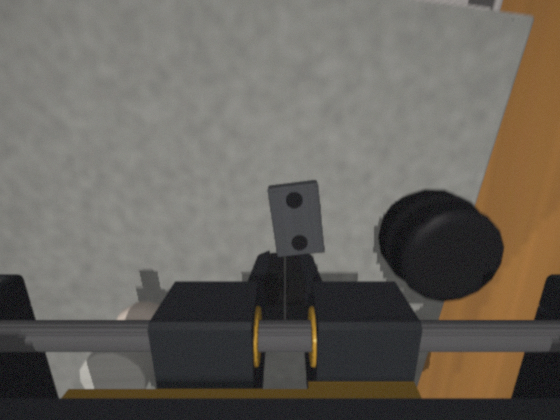

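The plate is flush on the fingers at (297,218), and the lens is to the right and clear. I'll steer the push slightly toward -x so the plate doesn't land on the collar.

Call:
{"op": "apply_moves", "data": {
  "targets": [0,0,0.03,0,0.008,0,0,0,0,0.06,-0.001,0.016,0,0,0,0,0.09,-0.002,0.024,0,0,0,0,0.12,-0.003,0.032,0,0,0,0,0.15,-0.004,0.04,0,0,0,0,0.18,-0.0055,0.048,0,0,0,0,0.18,-0.007,0.056,0,0,0,0,0.18,-0.0085,0.064,0,0,0,0,0.18,-0.01,0.072,0,0,0,0,0.18,-0.0115,0.08,0,0]
}}

```text
clock: 13.15
tcp_pos: [0.5956, 0.067, 0.0425]
tcp_rot: [[-0.181, 0.984, 0.0], [0.984, 0.181, -0.0], [-0.0, 0.0, -1.0]]
force: [-1.0, -1.5, 0.5]
opening: 0.005
```

Run:
```python
from h import *
snap('wrist','w11.png')
```

```text
(no output)
```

View pics/w11.png

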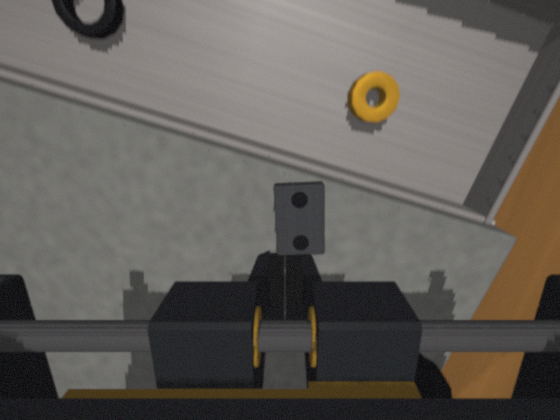

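The plate is at the edge at (300,218), flush on the fingers and lined up left of the collar at (374,97). I push it over.

Call:
{"op": "apply_moves", "data": {
  "targets": [0,0,0,-0.002,0.01,0,0,0,0,0,-0.004,0.02,0,0,0,0,0,-0.006,0.03,0,0,0,0,0,-0.008,0.04,0,0,0,0,0,-0.01,0.05,0,0,0,0,0,-0.012,0.06,0,0,0,0,0,-0.014,0.07,0,0,0,0,0,-0.016,0.08,0,0,0,0,0,-0.016,0.083,0,0,0,0,0,-0.016,0.083,0,0]
}}

```text
clock: 14.2
tcp_pos: [0.5797, 0.1497, 0.0425]
tcp_rot: [[-0.182, 0.983, 0.0], [0.983, 0.182, -0.0], [-0.0, 0.0, -1.0]]
force: [0.3, 0.5, -0.1]
opening: 0.007
```

Run:
```python
from h import *
snap('scene','s5.png');snap('wrist','w12.png')
a=cv2.imread('pics/s5.png');b=cv2.imread('pics/w12.png')
cv2.imwrite('pics/c5.png',np.hstack([cv2.resize(a,(400,300)),cv2.resize(b,(400,300))]))
```

```text
(no output)
```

View pics/c5.png

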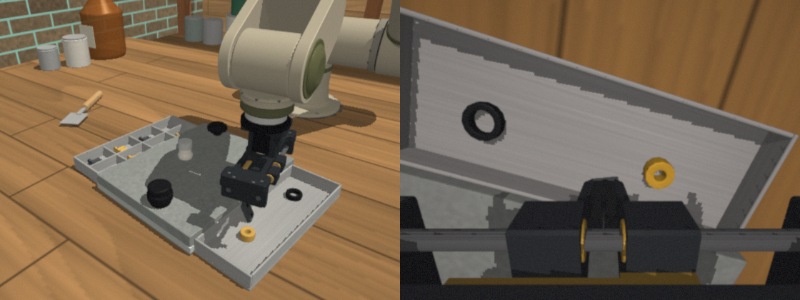

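The plate is hidden behind the fingers, so I raise the arm and look.

Call:
{"op": "apply_moves", "data": {
  "targets": [0,0,0,0,0,0.04,0,0,0,0,0,0,0.08,0,0,0,0,0,0,0.12,0,0,0,0,-0.03,-0.03,0.15,0,0,0,0,-0.06,-0.06,0.16,0,0,0,0,-0.09,-0.09,0.16,0,0,0,0,-0.12,-0.12,0.16,0,0,0,0,-0.15,-0.15,0.16,0,0,0,0,-0.15,-0.15,0.16,0]
}}

```text
clock: 15.2
tcp_pos: [0.4275, -0.0031, 0.2027]
tcp_rot: [[-0.177, 0.984, -0.0], [0.984, 0.177, -0.001], [-0.0, -0.001, -1.0]]
force: [0.1, 0.6, 0.1]
opening: 0.008
```

Run:
```python
from h import *
snap('scene','s6.png');snap('wrist','w13.png')
a=cv2.imread('pics/s6.png');b=cv2.imread('pics/w13.png')
cv2.imwrite('pics/c6.png',np.hstack([cv2.resize(a[150:390,90:490],(400,300)),cv2.resize(b,(400,300))]))
for k,z in dict(lens_mid=.059,jar_mid=.06,handknob_mid=.053,plate_mid=.008,collar_mid=.01,spacer_mid=.009).items():
    for c in('scene','wrist'):
        for d in ctrl.tip_of(c,k)[:1]: print(c,k,np.round(d['xy'],1),round(d['conf'],2),ray(c,d['xy'],z).round(4))
```

```text
scene lens_mid [225.8 267.2] 0.83 [0.6671 0.0063 0.059 ]
wrist lens_mid [528.2 226.3] 0.85 [0.6763 0.0134 0.059 ]
scene jar_mid [256.7 210.2] 0.96 [ 0.5343 -0.0503  0.06  ]
wrist jar_mid [372.  251.7] 0.67 [ 0.5291 -0.0414  0.06  ]
scene handknob_mid [303.4 181.4] 0.61 [ 0.4022 -0.0548  0.053 ]
wrist handknob_mid [247.7 238.4] 0.59 [ 0.4008 -0.0533  0.053 ]
scene plate_mid [344.4 294.2] 0.9 [0.5695 0.1244 0.008 ]
wrist plate_mid [464.   80.1] 0.85 [0.5896 0.1402 0.008 ]
scene collar_mid [343.1 328.3] 0.57 [0.6275 0.1559 0.01  ]
wrist collar_mid [508.1  62.9] 0.56 [0.6261 0.1628 0.01  ]
scene spacer_mid [411.7 270.7] 0.84 [0.4705 0.1758 0.009 ]
wrist spacer_mid [364.7  12. ] 0.8 [0.474  0.1798 0.009 ]
```

View pics/c6.png

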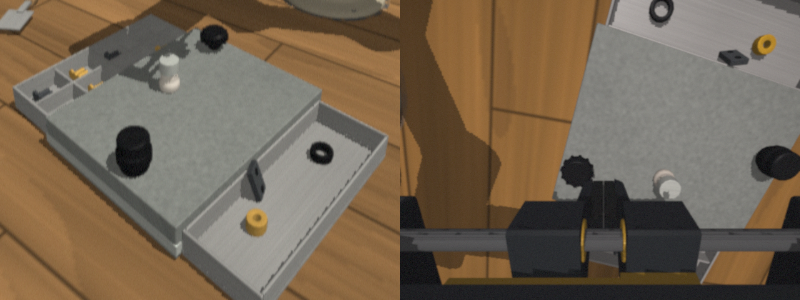

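Run:
```python
import cv2,numpy as np
a=cv2.imread('pics/s6.png')[255:345,300:420];b=cv2.imread('pics/w13.png')[20:120,400:540]
cv2.imwrite('pics/c7.png',np.hstack([cv2.resize(a,(400,300),interpolation=2),cv2.resize(b,(400,300),interpolation=2)]))
```

```text
(no output)
```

View pics/c7.png

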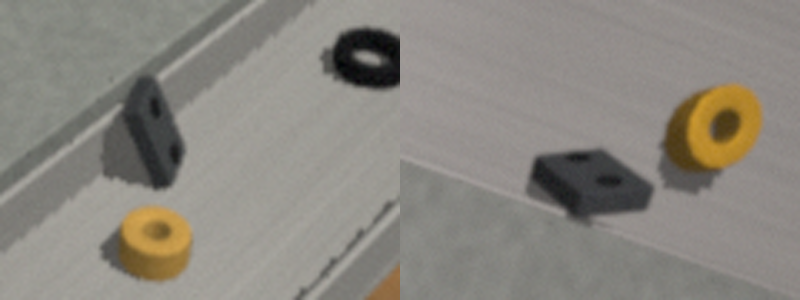

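Run:
```python
from h import *
print('foot',ray('scene',(348,310.5),.004), 'foot(wrist)',ray('wrist',(488,81),.004),ray('wrist',(472,70),.004))
for z in(.02,.025,.03,.035,.04): print(z,'top scene',ray('scene',(344.4,278.4),z).round(4),'wrist A',ray('wrist',(461,92),z).round(4),'wrist B',ray('wrist',(447,76),z).round(4))
c=[ray('wrist',(400+u*.35,20+v/3),.04).round(4) for u,v in((0,158),(400,300))];print('board edge',c)
```

```text
foot [0.59031572 0.14197665 0.004     ] foot(wrist) [0.61633941 0.14429403 0.004     ] [0.59628327 0.15117706 0.004     ]
0.02 top scene [0.554  0.1147 0.02  ] wrist A [0.5845 0.1267 0.02  ] wrist B [0.5658 0.1382 0.02  ]
0.025 top scene [0.5598 0.1177 0.025 ] wrist A [0.5819 0.126  0.025 ] wrist B [0.5635 0.1373 0.025 ]
0.03 top scene [0.5655 0.1206 0.03  ] wrist A [0.5793 0.1253 0.03  ] wrist B [0.5612 0.1364 0.03  ]
0.035 top scene [0.5713 0.1236 0.035 ] wrist A [0.5767 0.1246 0.035 ] wrist B [0.5589 0.1355 0.035 ]
0.04 top scene [0.577  0.1265 0.04  ] wrist A [0.5742 0.1238 0.04  ] wrist B [0.5566 0.1346 0.04  ]
board edge [array([0.5132, 0.1294, 0.04  ]), array([0.6576, 0.1137, 0.04  ])]
```

The plate is in the tray but leans on the near wall, with its top at about z 0.036, just above the rim. I'd rather have it lying flat, so I look closer before nudging it with the closed fingers inside the tray.

Call:
{"op": "apply_moves", "data": {
  "targets": [0,0,-0.1,0.02,0.03,0,0,0,0,-0.2,0.04,0.06,0,0,0,0,-0.28,0.06,0.09,0,0,0,0,-0.28,0.085,0.12,0,0,0,0,-0.28,0.1075,0.148,-0.03,0,0,0,-0.28,0.1075,0.148,-0.06,0,0,0,-0.28,0.1075,0.148,-0.08,0,0,0,-0.28,0.1075,0.148,-0.08,0]
}}

```text
clock: 16.7
tcp_pos: [0.5359, 0.1474, 0.1199]
tcp_rot: [[0.097, 0.995, -0.005], [0.995, -0.098, -0.0], [-0.001, -0.005, -1.0]]
force: [-0.0, 0.2, 0.9]
opening: 0.006
```

Run:
```python
from h import *
snap('wrist','w14.png');snap('scene','s7.png')
a=cv2.imread('pics/s7.png')[230:380,250:450];b=cv2.imread('pics/w14.png')
cv2.imwrite('pics/c8.png',np.hstack([cv2.resize(a,(400,300)),cv2.resize(b,(400,300))]))
s=ctrl.read_state();p=np.array(s['tcp_pos']);print(p,proj('wrist',p))
```

```text
[0.53752774 0.14723488 0.12321943] [np.float64(285.150156421303), np.float64(268.55855595003817)]
```

View pics/c8.png

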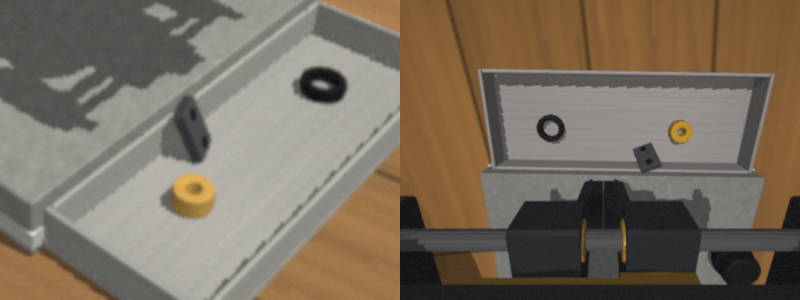

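Call:
{"op": "apply_moves", "data": {
  "targets": [0,0,0,0,0,-0.03,0,0,0,0,0,0,-0.06,0,0,0,0,0,0,-0.085,0,0,0,0,0,0,-0.1,0,0,0,0,0,0,-0.107,0,0,0,0,0,0,-0.107,0]
}}

```text
clock: 17.4
tcp_pos: [0.5377, 0.1472, 0.0161]
tcp_rot: [[0.098, 0.995, 0.001], [0.995, -0.098, 0.0], [0.0, 0.001, -1.0]]
force: [0.7, 0.2, 0.4]
opening: 0.007
```

Run:
```python
from h import *
snap('wrist','w15.png');snap('scene','s8.png')
a=cv2.imread('pics/s8.png')[230:380,250:450];b=cv2.imread('pics/w15.png')
cv2.imwrite('pics/c9.png',np.hstack([cv2.resize(a,(400,300)),cv2.resize(b,(400,300))]))
```

```text
(no output)
```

View pics/c9.png

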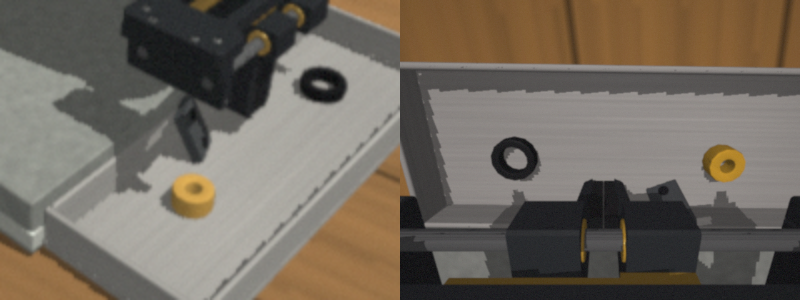

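The fingers are in the tray beside the plate, touching nothing. I push slowly away from the wall.

Call:
{"op": "apply_moves", "data": {
  "targets": [0,0,0,0.005,0,0,0,0,0,0,0.01,0,0,0,0,0,0,0.015,0,0,0,0,0,0,0.02,0.002,0,0,0,0,0,0.025,0.005,0,0,0,0,0,0.029,0.009,0,0,0,0,0,0.033,0.013,0,0]
}}

```text
clock: 18.2
tcp_pos: [0.5705, 0.1607, 0.0154]
tcp_rot: [[0.098, 0.995, -0.0], [0.995, -0.098, 0.0], [-0.0, -0.0, -1.0]]
force: [0.5, -0.2, -0.1]
opening: 0.005
```

Run:
```python
from h import *
snap('wrist','w16.png');snap('scene','s9.png')
a=cv2.imread('pics/s9.png')[230:380,250:450];b=cv2.imread('pics/w16.png')
cv2.imwrite('pics/c10.png',np.hstack([cv2.resize(a,(400,300)),cv2.resize(b,(400,300))]))
```

```text
(no output)
```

View pics/c10.png

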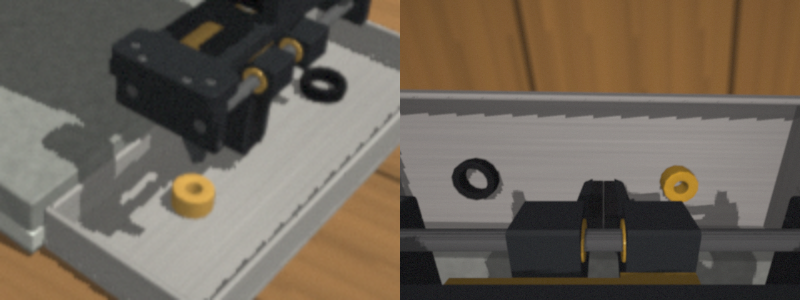

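Call:
{"op": "apply_moves", "data": {
  "targets": [0,0,0,-0.02,0,0,0,0,0,0,-0.04,0,0,0,0,0,0,-0.04,0,0.04,0,0,0,0,-0.04,0,0.09,0,0,0,0,-0.07,0,0.13,0,0,0,0,-0.1,-0.02,0.13,0,0,0,0,-0.12,-0.04,0.13,0,0,0,0,-0.12,-0.06,0.13,0,0,0,0,-0.12,-0.06,0.13,0]
}}

```text
clock: 19.2
tcp_pos: [0.45, 0.099, 0.1458]
tcp_rot: [[0.1, 0.995, 0.0], [0.995, -0.1, -0.0], [-0.0, 0.001, -1.0]]
force: [0.0, 0.7, 0.4]
opening: 0.008
```

Run:
```python
from h import *
snap('wrist','w17.png');snap('scene','s10.png')
a=cv2.imread('pics/s10.png')[230:380,250:450];b=cv2.imread('pics/w17.png')
cv2.imwrite('pics/c11.png',np.hstack([cv2.resize(a,(400,300)),cv2.resize(b,(400,300))]))
```

```text
(no output)
```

View pics/c11.png

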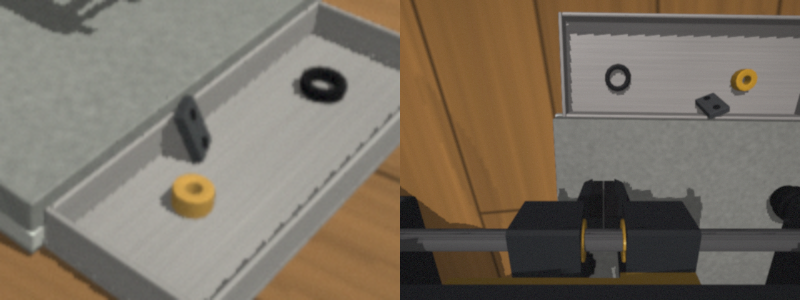

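The plate hasn't moved: the tip is narrower than I assumed and passed outside it. I repeat closer to the wall and go further in x.

Call:
{"op": "apply_moves", "data": {
  "targets": [0,0,0,0.03,0.02,0,0,0,0,0,0.06,0.035,0,0,0,0,0,0.09,0.046,-0.02,0,0,0,0,0.09,0.046,-0.06,0,0,0,0,0.09,0.046,-0.1,0,0,0,0,0.09,0.046,-0.12,0,0,0,0,0.09,0.046,-0.13,0,0,0,0,0.09,0.046,-0.13,0]
}}

```text
clock: 20.1
tcp_pos: [0.5399, 0.1469, 0.0146]
tcp_rot: [[0.097, 0.995, -0.002], [0.995, -0.097, -0.0], [-0.0, -0.002, -1.0]]
force: [-0.0, -0.3, 0.1]
opening: 0.005
```

Now I slide +x, parallel to the wall (y falls 0.1 per x) and about 3 mm nearer to it.

Call:
{"op": "apply_moves", "data": {
  "targets": [0,0,0,0.006,-0.002,0,0,0,0,0,0.012,-0.004,0,0,0,0,0,0.018,-0.005,0,0,0,0,0,0.024,-0.006,0,0,0,0,0,0.03,-0.007,0,0,0,0,0,0.036,-0.007,0,0,0,0,0,0.042,-0.007,0,0]
}}

```text
clock: 20.8
tcp_pos: [0.5829, 0.1392, 0.0156]
tcp_rot: [[0.098, 0.995, 0.0], [0.995, -0.098, -0.0], [-0.0, 0.0, -1.0]]
force: [0.7, 0.0, -0.6]
opening: 0.007
```

Run:
```python
from h import *
snap('wrist','w18.png');snap('scene','s11.png')
a=cv2.imread('pics/s11.png')[230:380,250:450];b=cv2.imread('pics/w18.png')
cv2.imwrite('pics/c12.png',np.hstack([cv2.resize(a,(400,300)),cv2.resize(b,(400,300))]))
```

```text
(no output)
```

View pics/c12.png

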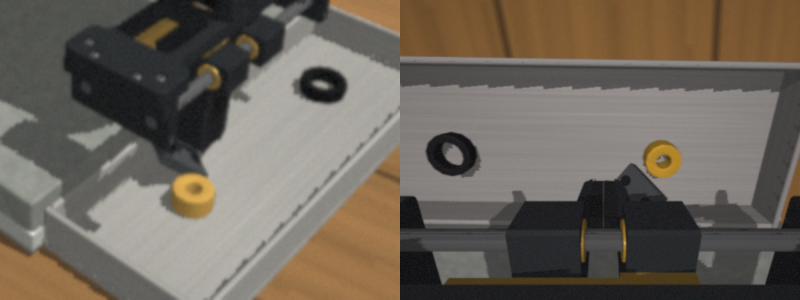

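The plate has moved and tipped lower. I push it a little further out into the tray, then back away.

Call:
{"op": "apply_moves", "data": {
  "targets": [0,0,0,0.005,0.004,0,0,0,0,0,0.01,0.008,0,0,0,0,0,0.014,0.012,0,0,0,0,0,0.014,0.012,0,0,0,0,0,-0.02,0.012,0,0,0,0,0,-0.05,0.012,0,0,0,0,0,-0.05,0.012,0.05,0,0,0,0,-0.06,0.012,0.1,0,0,0,0,-0.1,-0.02,0.13,0,0,0,0,-0.13,-0.05,0.13,0]
}}

```text
clock: 21.9
tcp_pos: [0.4534, 0.0901, 0.1482]
tcp_rot: [[0.095, 0.995, 0.006], [0.995, -0.095, -0.0], [0.0, 0.006, -1.0]]
force: [0.0, -1.5, -0.8]
opening: 0.006
```

Run:
```python
from h import *
snap('wrist','w19.png');snap('scene','s12.png')
a=cv2.imread('pics/s12.png')[230:380,250:450];b=cv2.imread('pics/w19.png')
cv2.imwrite('pics/c13.png',np.hstack([cv2.resize(a,(400,300)),cv2.resize(b,(400,300))]))
```

```text
(no output)
```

View pics/c13.png

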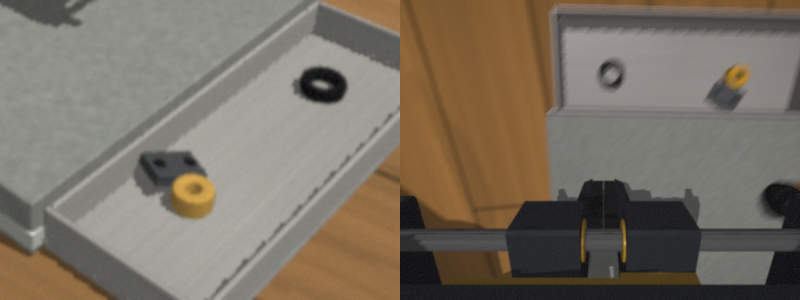

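The plate now lies on the tray floor beside the collar. I move the arm clear and do a final check.

Call:
{"op": "apply_moves", "data": {
  "targets": [0,0,0,-0.02,-0.04,0.04,0,0,0,0,-0.04,-0.08,0.06,0,0,0,0,-0.06,-0.12,0.07,0,0,0,0,-0.08,-0.16,0.07,0,0,0,0,-0.1,-0.2,0.07,0,0,0,0,-0.12,-0.24,0.07,0,0,0,0,-0.14,-0.28,0.07,0,0,0,0,-0.16,-0.32,0.07,0,0,0,0,-0.18,-0.36,0.07,0,0,0,0,-0.18,-0.36,0.07,0]
}}

```text
clock: 23.0
tcp_pos: [0.2715, -0.2736, 0.2154]
tcp_rot: [[0.103, 0.995, -0.0], [0.995, -0.103, -0.001], [-0.001, -0.0, -1.0]]
force: [0.7, 0.2, -0.4]
opening: 0.005
```

Run:
```python
from h import *
snap('top','t9.png');snap('scene','s13.png')
for k,z in dict(spacer_mid=.009,collar_mid=.011,plate_mid=.008,lens_mid=.059,handknob_mid=.053,jar_mid=.06).items():
    for d in ctrl.tip_of('top',k)[:1]: print('top',k,np.round(d['xy'],1),round(d['conf'],2),ray('top',d['xy'],z).round(4))
a=cv2.imread('pics/s13.png')[150:390,90:490];b=cv2.imread('pics/t9.png')[80:330,110:450]
cv2.imwrite('pics/c14.png',np.hstack([cv2.resize(a,(400,300)),cv2.resize(b,(400,300))]))
```

```text
top spacer_mid [165.  193.3] 0.67 [0.5606 0.1774 0.009 ]
top collar_mid [177.2 153.6] 0.58 [0.6236 0.1571 0.011 ]
top plate_mid [190.8 158.9] 0.79 [0.615  0.1361 0.008 ]
top lens_mid [267.1 112.9] 0.87 [0.6747 0.0118 0.059 ]
top handknob_mid [316.6 295.8] 0.7 [ 0.3992 -0.0554  0.053 ]
top jar_mid [313.2 208.4] 0.64 [ 0.5288 -0.0535  0.06  ]
```

View pics/c14.png

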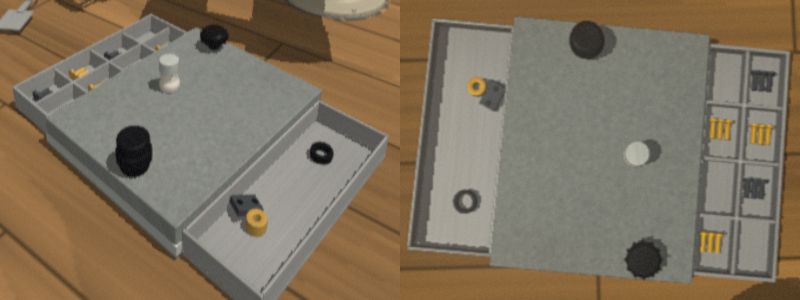

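All three parts are in the plain tray, and the lens, knob and jar are where they were. The arm is clear, so I hand in.

```bash
python3 -c "
from h import *
print(ctrl.job_done())"
```

```text
the job is handed in; nothing more can be done
None
```

I swept the spacer ring, then the collar, then the plate over the board's edge into the plain tray with closed fingers. I handed the job in at about 23.5 s, and no verdict was reported.

- **Parts in the tray:** the last top and scene pictures show all three in the plain tray, with the plate on the floor touching the collar and no longer leaning on the wall.
- **The plate:** it first came to rest leaning on the tray's near wall, its top just above the rim. One nudge with the fingers inside the tray missed it. The second tipped it down onto the floor.
- **Lens, hand knob and jar:** they measured within about 6 mm of their first positions, which is about the scatter between detections. They look unmoved in the pictures.
- **Forces:** the force readings I saw stayed below 2 N.
- **Disagreement:** in the last top picture, the network put the spacer at about (165,193). The ring is plainly visible elsewhere in the tray, so I took that as a false detection and went by the picture.
- **Refused call:** one move call was rejected because a row was the wrong length. It moved nothing.

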